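Pump up the oil filter pressure pot

ROBOT

A 6-joint arm with a two-finger parallel gripper is mounted at the origin on the work surface. World frame = base frame: x ahead of the robot, y to its left, z up, the work surface at z = 0. Lengths are in mm, angles in rad, forces in N, time in s.
With the tool pointing down it reaches from about 350 to 775 mm from the base axis. Payload 7.3 kg.
Tool frame: the origin (TCP) lies between the finger pads; the fingertips stand 25 mm ahead of it and the grasp point (between the pads) lies 6 mm ahead of it; z points along the fingers, y is the line along which they close (so a half turn about z gives the same grasp; the last joint's range is limited). The gripper opens to 92 mm and grips with 3 to 60 N. Pads are 19 mm wide; open, the fingers measure 130 mm over their backs; the gripper's body (75 mm by 190 mm) begins 47 mm behind the grasp point.
Start: joints at [1.059, 0.342, 1.524, -0, 1.275, -0.146], TCP at [187.778, 490.291, 213.941] pointing down, gripper open.
Joint ranges: [-2.53, 2.53], [-0.77, 2.02], [0.04, 2.7], [-1, 4.14], [0.28, 2.66], [-3.11, 3.11]. Speed limits (rad/s): [2.57, 2.57, 3.14, 3.14, 3.14, 3.14].

INTERFACE

Orientations are given as [roll, pitch, yaw] about the fixed x, y, z axes, in that order (R = Rz(yaw) Ry(pitch) Rx(roll)).
In Python, from plant import bot gives the robot as it stands.
- The arm moves only by the tool play_rows, never from a script. Its argument "commands" is a list of rows, each an object of numbers: "x", "y", "z": the shift along the tool's x, y, z in m; "twist": the turn about the tool's z in degrees. In form: [{"x": .., "y": .., "z": .., "twist": ..}, ...]. A call has exactly 8 rows; each row is the pose to reach, as a shift and turn from the pose commanded when the call began, along the tool's axes at that moment; what a row does not reach only later rows make up. A row lasts 1/10 s, in which the tool goes at most 50 mm and 8.59 degrees, less where a joint would pass 70% of its speed; a pose out of reach is approached as far as the arm can. A call with a gripper value outside its range is refused whole. "jaw" is the closure, from 0 (fully open) to 1 (shut), set as the call begins (left out, the last holds). The fingers move at their own pace and stop on an object; the grip force is fixed at half the most. Time passes only in rows, so rows that repeat a pose let the fingers close, or fill a call up. It gives the time, the measured TCP pose, the force, the opening and the grip force at its end, in the units of the state.
- bot.get_obs(): the state, without advancing time (a new reading comes with each control period).
- bot.capture(name): name is "scene" or "top" or "wrist"; returns a dict with "pixels" (480x640x3 uint8, red, green, blue), "fx", "fy", "cx", "cy" (pixels), "k1" (the pictures are not rectified: a ray, as slopes to the right and down, at radius r is drawn at 1 + k1 r^2 times it, then the intrinsics apply), "eye" and "rotation" of the camera in the world. Camera axes: x right, y down, z forward; pixel columns grow to the right and rows downward; lengths in mm; the calibration is good to about 2 mm. A picture is of the moment at which its call begins. There is no depth.
- bot.close_job(): hands the job in; it is judged then, once.
The state is a dict: "time": time; "joint_positions": joint angles; "dq": joint speeds; "tau": joint torques, N m; "tool_pos": TCP position; "tcp_rot": TCP orientation; "contact_force": force on the tool from outside, world axes, zero at the start; "moment": the same for the moment, N m; "grip_width": finger opening in mm; "finger_force": force on a finger pad.
Only numpy, scipy, OpenCV 4.12 (cv2) and the standard library are available. Lean on these libraries where they do the work, as an engineer would, in place of code of your own. Each camera call takes 0.05 s, during which the arm holds its last target. There are 200 camera calls.

TASK

Push the lever of the pressure pot's vent tap round until it is fully shut. Then pump the black plunger on the pot's lid, down and up again and again, until the brass pressure pin stands fully out of its collar, and stop pumping there, before the relief valve lifts. Only push and press: do not lift, tip or shove the pot, leave everything else where it stands, and finish with the plunger up.

Things in the scene. Friction and masses are not known exactly. Their poses are not given: they have to be found in the camera images.
- pot: stainless pressure pot, loose and upright on the bench (about 3.5 kg, body 150 mm across, 195 mm over the wing nuts at the rim, which reach 16 mm above the lid). Origin: centre of its underside, z up; top face of the lid 172 mm above it. On the lid, in the pot's axes (x, y, mm): plunger (0, 0), pressure pin (52, 0), vent tap (-52, 0), relief valve (0, -52), steel spout (0, 56)
- pump_top (a point): centre of the flat top of the pump plunger: black mushroom knob, 54 mm across, 16 mm thick, on a 14 mm rod over an aluminium barrel. Up, its top is 82 mm above the lid; it is pressed straight down
- pump (a joint): travel of the plunger in m: 0 fully up (its spring holds it there), 0.035 fully down on its stop. The spring asks for about 5 N at the top, 12 N at the bottom, and brings it back up by itself. With the vent shut each full stroke down adds one shot of air (a part stroke adds less); the pot needs 3 to 8 full strokes, depending on what pressure is left in it
- pin_top (a point): centre of the top of the pressure pin: plain brass pin, 16 mm across, in a black collar 30 mm across and 12 mm high. Without pressure its top is 1 mm above the collar (13 mm above the lid); fully out it stands 15 mm above the collar
- pin (a joint): rise of the pressure pin in m: 0 fully in, 0.014 fully out against its stop. It does not stir in the first strokes, then comes out within the last two or three, and stays out. How many strokes are needed cannot be known beforehand: watch the pin
- vent_pivot (a point): point on the upright turning axis of the vent tap, at half the height of its lever, 41 mm above the lid
- vent_grip (a point): point on the lever of the vent tap, 45 mm from the axis, at half its height: a straight bar with a black sleeve, level, 62 mm long from the axis, sleeve 11 mm thick and 14 mm high (34 to 48 mm above the lid)
- vent (a joint): angle of the vent lever in rad: 0 open (the lever points outward from the pot, along the pot's -x), 1.571 shut against its stop (the lever lies across, along the pot's +y). It turns clockwise seen from above as it shuts, stays where it is left, and turns at about 1.2 N on its sleeve. While open, the pump gives no pressure
- relief_top (a point): centre of the top of the cap of the relief valve: brass, 20 mm across, with a steel pull ring on top that reaches 15 mm higher; seated, this point is 25 mm above the lid
- relief (a joint): lift of the relief valve in m: 0 seated, 0.006 blown off. It lifts two to four full strokes after the pin has come fully out
- can: bystander: tall aluminium bottle with white cap and paper label, 74 mm across, 185 mm high, standing beside the pot; origin: centre of its underside
- beaker: bystander: clear glass beaker, 72 mm across, 95 mm high, standing beside the pot; origin: centre of its underside
- amber: bystander: small amber glass bottle with black cap, 38 mm across, 85 mm high, standing beside the pot; origin: centre of its underside
- funnel_bottle: bystander: small green bottle with a white funnel in its neck, 78 mm across the funnel, 112 mm high, at a side of the bench; origin: centre of its underside
- dispenser: bystander: white lotion bottle with a grey pump spout, 60 mm across, 172 mm high, at a side of the bench; it is not the pump of this job; origin: centre of its underside
- jar: bystander: glass jar with aluminium lid, 68 mm across, 70 mm high, at a side of the bench; origin: centre of its underside
- spatula: bystander: spatula lying on the bench, 240 mm long; origin: the middle of its underside

How it is judged:
By the outcome, as a careful person would: the job done as asked, in the order asked, and still so for the second after the job is handed in, with the robot touching nothing.
It also fails if it takes over 54 s, if anything falls off the work surface, if the arm or the gripper's body presses on something with over 40 N, if the wrist force passes 120 N, or if a joint passes its speed limit or range.

## Working session

There is one attempt and no reset: what is moved stays moved. The work goes in short steps, Python scripts to look and compute and a tool call to move; the robot and the scene stay as the last step left them, time stands still between calls to the robot, and variables do not carry over. Pictures are saved under pics/ and viewed, at most 10 in all, crops included, and the job is handed in when it is done.

Besides the shell and the picture viewer there is one more tool, called after "Call:" in YAML: its name, and indented under it one key for each argument. play_rows: Moves the arm, as the interface text tells. Its arguments: {"type":"object","properties":{"commands":{"type":"array"},"jaw":{"type":"number"}},"required":["commands"]}

```bash
mkdir -p pics; cat > h.py <<'E'
import numpy as np, cv2, pickle
from plant import bot
def cap(n,f):
    c=bot.capture(n); pickle.dump(c,open(f'pics/{f}.pkl','wb'))
    cv2.imwrite(f'pics/{f}.png',c['pixels'][:,:,::-1]); return c
def load(f): return pickle.load(open(f'pics/{f}.pkl','rb'))
def ray(c,u,v):
    K=np.array([[c['fx'],0,c['cx']],[0,c['fy'],c['cy']],[0,0,1.]])
    d=np.array([(u-c['cx'])/c['fx'],(v-c['cy'])/c['fy']]); p=d.copy()
    for _ in range(20): p=d/(1+c['k1']*(p@p))
    r=np.array(c['rotation'])@np.array([p[0],p[1],1]); return np.array(c['eye'],float),r/np.linalg.norm(r)
def onz(c,u,v,z):
    e,r=ray(c,u,v); return e+r*(z-e[2])/r[2]
def proj(c,P):
    q=np.array(c['rotation']).T@(np.array(P,float)-np.array(c['eye'])); p=q[:2]/q[2]; p=p*(1+c['k1']*(p@p))
    return p*[c['fx'],c['fy']]+[c['cx'],c['cy']]
def tri(*L):
    A=np.zeros((3,3));b=np.zeros(3);rs=[ray(*l) for l in L]
    for e,r in rs: M=np.eye(3)-np.outer(r,r);A+=M;b+=M@e
    P=np.linalg.solve(A,b); return P,[np.linalg.norm(np.cross(P-e,r)) for e,r in rs]
E
python3 - <<'E'
from h import *
for n in('scene','top'):
    c=cap(n,n+'0'); print(n,c['eye'],c['fx'],c['k1'],np.round(c['rotation'],2).tolist())
print(bot.get_obs())
E
```

```text
scene [1524.27100326 -350.28885746  806.93667339] 542.0229286294355 -0.06177780170333168 [-2.14, -0.0, 1.22]
top [ 342.1207986   -14.52773076 1419.08997077] 516.4980372137701 0.018892188796343856 [-2.96, 0.02, -1.6]
{'time': 0.1, 'joint_positions': array([ 1.05902972e+00,  3.42639150e-01,  1.52490410e+00,  6.88452033e-06,
        1.27539238e+00, -1.46014833e-01]), 'dq': array([ 0.002222  , -0.00202948, -0.00215182,  0.00023878,  0.00145126,
        0.00147502]), 'tau': array([ 1.62297372e-03, -4.32000732e+01, -2.44696409e+01,  7.18243048e-02,
        5.26265090e-02, -4.78786205e-05]), 'tool_pos': array([187.56847282, 489.95417097, 213.32775216]), 'tcp_rot': array([-3.14026493e+00, -2.01911294e-04,  2.77583873e+00]), 'contact_force': array([ 0.65299626, -0.32503696,  1.55008195]), 'moment': array([-0.00439837,  0.03902365, -0.05192518]), 'finger_force': 0.0, 'grip_width': 91.54100991732075}
```

```bash
sed -i "s/^    c=bot.capture(n);/    c=bot.capture(n); c['rotation']=Rot.from_euler('xyz',c['rotation']).as_matrix();/; s/^from plant/from scipy.spatial.transform import Rotation as Rot\nfrom plant/" h.py
python3 - <<'E'
from h import *
for n in('scene','top'): cap(n,n+'1')
E
```

```text
(no output)
```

View pics/scene0.png

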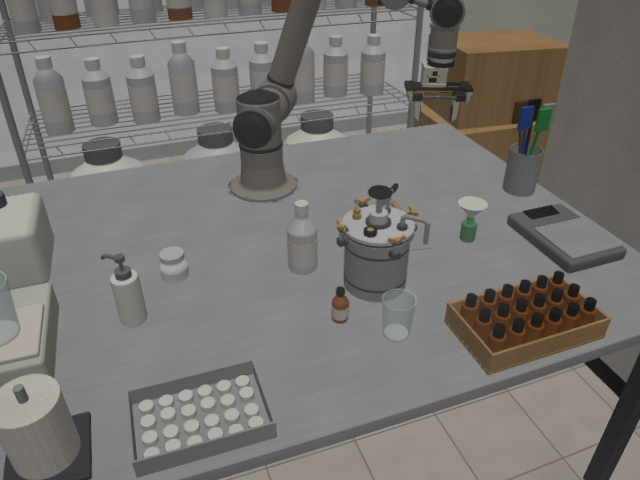

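View pics/top0.png

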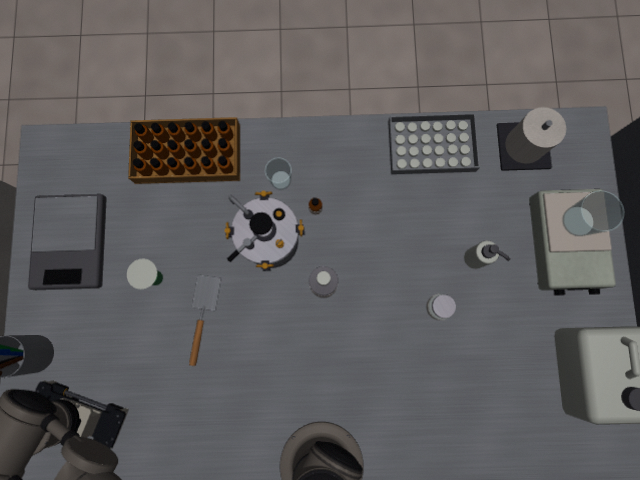

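```bash
python3 - <<'E'
from h import *
a=load('top1')['pixels'][180:280,210:330,::-1]; b=load('scene1')['pixels'][175:275,325:445,::-1]
im=np.hstack([cv2.resize(x,None,fx=3.3,fy=5.5 if 0 else 3.3,interpolation=cv2.INTER_CUBIC) for x in(a,b)])
cv2.imwrite('pics/crop1.png',im);print(im.shape)
c=load('top1')
for z in(172,):
  print(onz(c,265,230,z))
E
```

```text
(330, 792, 3)
[586.22725618 120.6564813  172.        ]
```

View pics/crop1.png

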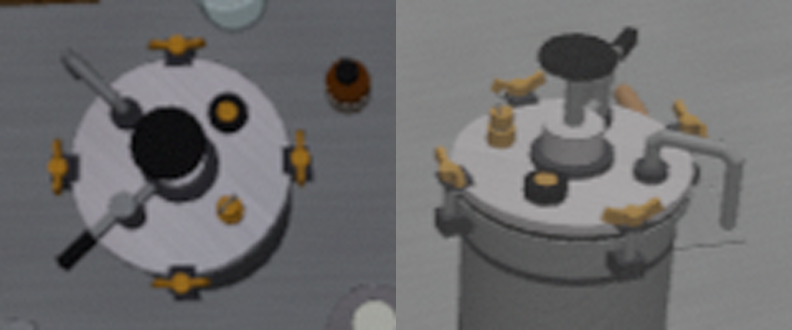

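```bash
python3 - <<'E'
from h import *
def blob(c,u,v,th,open_=3):
    g=c['pixels'].max(2); m=(g<th).astype(np.uint8); m=cv2.morphologyEx(m,cv2.MORPH_OPEN,np.ones((open_,open_),np.uint8))
    n,l,s,ce=cv2.connectedComponentsWithStats(m); k=l[int(v),int(u)]; 
    cn=max(cv2.findContours((l==k).astype(np.uint8),0,1)[0],key=len); return ce[k],s[k],cv2.fitEllipse(cn)
t,s=load('top1'),load('scene1')
bt=blob(t,261,222,45,9);bs=blob(s,380,192,50,7);print(bt,bs)
P,e=tri((t,*bt[2][0]),(s,*bs[2][0]));print('knob',P,e)
pin,e=tri((t,278.8,213.9),(s,370.5,229.5));print('pin',pin,e)
for n,u,v,z in(('knob',260.9,223,254),('pin',278.8,213.9,185),('vent',248.5,242.7,215),('tip',229.7,260.3,213),('relief',280,243,197),('spoutbase',210+127/3.3,180+112/3.3,185),('spoutend',210+70/3.3,180+58/3.3,215)):
    print(n,onz(t,u,v,z))
w=[(177,46),(301,158),(181,283),(58,166)]
W=[onz(t,210+a/3.3,180+b/3.3,182) for a,b in w];print(np.round(W),np.mean(W,0))
for n,u,v,z in(('can',323,277,185),('amber',316,203,85),('beaker',279,172,95),('funnel',142,273,112)): print(n,onz(t,u,v,z))
E
```

```text
(array([260.21883657, 223.26592798]), array([251, 214,  20,  20, 361], dtype=int32), ((260.1580810546875, 223.24440002441406), (20.583269119262695, 20.884424209594727), 120.72631072998047)) (array([314.64355055, 237.93513593]), array([     0,      0,    640,    480, 300382], dtype=int32), ((311.69537353515625, 235.23370361328125), (553.5430908203125, 753.8556518554688), 86.38790893554688))
knob [583.25722543  51.5076509  170.66933368] [np.float64(82.58494846485857), np.float64(82.58494846485861)]
pin [623.76504789  86.06161892 182.39541494] [np.float64(0.906697213150903), np.float64(0.9066972131509035)]
knob [586.91153492 121.07252135 254.        ]
pin [622.82927332  85.00034349 185.        ]
vent [548.37525881 155.40110587 215.        ]
tip [507.98197257 200.2195371  213.        ]
relief [548.44393058  82.20588475 197.        ]
spoutbase [625.03101836 159.3865386  185.        ]
spoutend [659.80617481 196.6277897  215.        ]
[[675. 122. 182.]
 [587.  31. 182.]
 [496. 121. 182.]
 [586. 211. 182.]] [586.22079611 121.24366737 182.        ]
can [464.95406123 -18.5281864  185.        ]
amber [672.16228292  -6.26322614  85.        ]
beaker [757.82418677  90.01387914  95.        ]
funnel [495.98598275 441.66915409 112.        ]
```

```bash
cat >> h.py <<'E'
def rows(cur,targets,yaw):
    xt=np.array([np.cos(yaw),np.sin(yaw),0]);yt=np.array([np.sin(yaw),-np.cos(yaw),0])
    for p in targets:
        d=np.array(p,float)-cur; print(np.round([d@xt/1e3,d@yt/1e3,-d[2]/1e3],4))
E
python3 - <<'E'
from h import *
t,s=load('top1'),load('scene1')
print(tri((t,260.3,223.2),(s,380.2,192)))
print('vent top',tri((t,248.5,242.7),(s,330+0,0))[0] if 0 else '')
print('lever tip',tri((t,229.7,260.3),(s,325+(630-396)/3.3,175+38/3.3)))
print('proj tip',proj(s,[508,200,213]))
yaw=2.7758
rows(np.array([187.8,490.3,213.9]),[(340,325,229),(487,160,229)],yaw)
E
```

```text
(array([587.43349136, 123.02181549, 249.53840534]), [np.float64(0.037562998285940924), np.float64(0.037562998285882374)])
vent top 
lever tip (array([508.88867785, 201.9501133 , 210.1778712 ]), [np.float64(1.3027345585591532), np.float64(1.3027345585591632)])
proj tip [394.54083481 185.51579501]
[-0.2013 -0.0999 -0.0151]
[-0.3975 -0.2014 -0.0151]
```

Call:
play_rows:
  commands:
    - {"x": -0.02,"y": -0.01,"z": -0.008}
    - {"x": -0.055,"y": -0.028,"z": -0.015}
    - {"x": -0.09,"y": -0.045,"z": -0.015}
    - {"x": -0.13,"y": -0.065,"z": -0.015}
    - {"x": -0.17,"y": -0.085,"z": -0.015}
    - {"x": -0.21,"y": -0.105,"z": -0.015}
    - {"x": -0.25,"y": -0.126,"z": -0.015}
    - {"x": -0.29,"y": -0.146,"z": -0.015}
  jaw: 1

```text
invalid input at $.commands[0]: expected keys x, y, z, twist
```

Call:
play_rows:
  commands:
    - {"x": -0.035,"y": -0.018,"z": 0}
    - {"x": -0.065,"y": -0.033,"z": 0}
    - {"x": -0.09,"y": -0.046,"z": 0}
    - {"x": -0.104,"y": -0.053,"z": 0}
    - {"x": -0.108,"y": -0.055,"z": 0}
    - {"x": -0.108,"y": -0.055,"z": 0}
    - {"x": -0.108,"y": -0.055,"z": 0}
    - {"x": -0.108,"y": -0.055,"z": 0}

```text
invalid input at $.commands[0]: expected keys x, y, z, twist
```

```bash
python3 - <<'E'
from h import *
c=cap('wrist','w1');t=cap('top','t2');o=bot.get_obs();print(o['time'],o['tool_pos'],o['tcp_rot'],o['contact_force'],o['grip_width'],c['eye'])
E
```

```text
0.3 [187.71596757 490.14460717 213.68674427] [-3.14108962e+00 -9.09136414e-05  2.77575785e+00] [ 0.16781616 -0.92503206 -0.00283635] 91.72048744665894 [126.30021821 515.07631989 385.2538478 ]
```

View pics/w1.png

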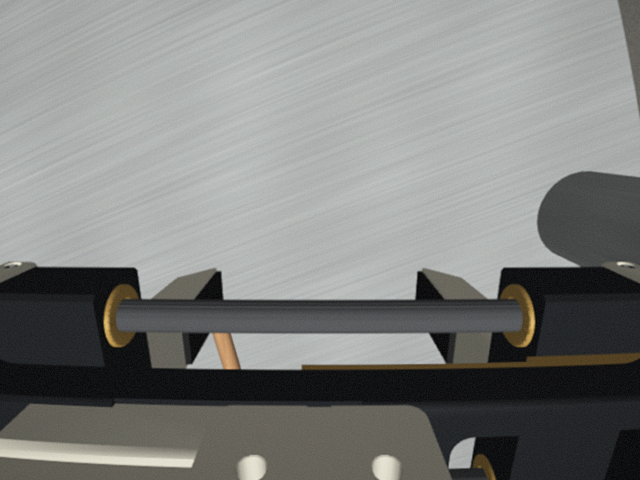

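The wrist picture shows only bench, the fingers and the spatula's handle at (227,350). The moves were refused because every row needs "twist".

Call:
play_rows:
  commands:
    - {"x": -0.02,"y": -0.01,"z": -0.008,"twist": 0}
    - {"x": -0.055,"y": -0.028,"z": -0.015,"twist": 0}
    - {"x": -0.09,"y": -0.045,"z": -0.015,"twist": 0}
    - {"x": -0.13,"y": -0.065,"z": -0.015,"twist": 0}
    - {"x": -0.17,"y": -0.085,"z": -0.015,"twist": 0}
    - {"x": -0.21,"y": -0.105,"z": -0.015,"twist": 0}
    - {"x": -0.25,"y": -0.126,"z": -0.015,"twist": 0}
    - {"x": -0.29,"y": -0.146,"z": -0.015,"twist": 0}
  jaw: 1

```text
time: 1.1
tool_pos: [407.3, 248.7, 229.1]
tcp_rot: [3.141, 0.0, 2.776]
contact_force: [0.5, 0.3, -0.3]
grip_width: 32.0
finger_force: 0.0
```

Call:
play_rows:
  commands:
    - {"x": -0.035,"y": -0.018,"z": 0,"twist": 0}
    - {"x": -0.065,"y": -0.033,"z": 0,"twist": 0}
    - {"x": -0.09,"y": -0.046,"z": 0,"twist": 0}
    - {"x": -0.104,"y": -0.053,"z": 0,"twist": 0}
    - {"x": -0.108,"y": -0.055,"z": 0,"twist": 0}
    - {"x": -0.108,"y": -0.055,"z": 0,"twist": 0}
    - {"x": -0.108,"y": -0.055,"z": 0,"twist": 0}
    - {"x": -0.108,"y": -0.055,"z": 0,"twist": 0}

```text
time: 1.9
tool_pos: [486.9, 161.2, 229.1]
tcp_rot: [3.141, -0.0, 2.777]
contact_force: [0.2, 0.1, -0.5]
grip_width: 0.1
finger_force: 0.0
```

```bash
python3 - <<'E'
from h import *
t=cap('scene','s2');o=bot.get_obs();print(o['time'],o['tool_pos'],o['tcp_rot'],o['contact_force'],o['grip_width'])
# path of TCP pushing the lever
yaw=o['tcp_rot'][2];piv=np.array([549.,156]);P=[]
U=lambda a:np.array([np.cos(a),np.sin(a)])
for th in np.radians([132,120,110,100,90,80,70,60,52,47,45,43]):
    n=U(th+np.pi/2);h=9.5*abs(n@U(yaw))+19*abs(n@U(yaw-np.pi/2)); q=piv+45*U(th)+(5.5+h)*n;P.append((*q,229))
    print(np.degrees(th),np.round(q))
rows(o['tool_pos'],P,yaw)
E
```

```text
1.95 [486.93415717 161.15038197 229.0836655 ] [3.14133290e+00 4.04842302e-06 2.77738975e+00] [-0.11605679  0.47844459  0.07773772] 0.6252226756904821
132.0 [499. 172.]
119.99999999999999 [504. 182.]
110.0 [510. 190.]
100.0 [518. 196.]
90.0 [528. 201.]
80.0 [539. 204.]
70.0 [550. 204.]
59.99999999999999 [556. 204.]
52.0 [561. 204.]
47.0 [564. 204.]
45.0 [565. 203.]
43.0 [567. 203.]
[-0.0076  0.014   0.0001]
[-0.0084  0.0253  0.0001]
[-0.0114  0.0349  0.0001]
[-0.0167  0.0439  0.0001]
[-0.024   0.0518  0.0001]
[-0.0333  0.058   0.0001]
[-0.0439  0.0621  0.0001]
[-0.0493  0.0646  0.0001]
[-0.0538  0.0662  0.0001]
[-0.0569  0.0671  0.0001]
[-0.0582  0.0673  0.0001]
[-0.0595  0.0676  0.0001]
```

Call:
play_rows:
  commands:
    - {"x": -0.008,"y": 0.014,"z": 0,"twist": 0}
    - {"x": -0.009,"y": 0.025,"z": 0,"twist": 0}
    - {"x": -0.012,"y": 0.035,"z": 0,"twist": 0}
    - {"x": -0.017,"y": 0.044,"z": 0,"twist": 0}
    - {"x": -0.024,"y": 0.052,"z": 0,"twist": 0}
    - {"x": -0.033,"y": 0.058,"z": 0,"twist": 0}
    - {"x": -0.044,"y": 0.062,"z": 0,"twist": 0}
    - {"x": -0.049,"y": 0.064,"z": 0,"twist": 0}

```text
time: 2.75
tool_pos: [557.0, 202.8, 228.6]
tcp_rot: [-3.141, -0.0, 2.776]
contact_force: [0.1, -0.5, 0.3]
grip_width: 0.5
finger_force: 0.0
```

```bash
python3 - <<'E'
from h import *
s=cap('scene','s3');o=bot.get_obs();print(o['tool_pos'],o['contact_force'])
w=cap('wrist','w3')
a=s['pixels'][130:280,310:460,::-1]; 
cv2.imwrite('pics/c3.png',np.hstack([cv2.resize(a,(480,480),interpolation=cv2.INTER_CUBIC),w['pixels'][:,160:480,::-1]]))
E
```

```text
[557.32723616 202.61729663 228.49859293] [ 0.55710602 -0.53215295  0.24365202]
```

View pics/c3.png

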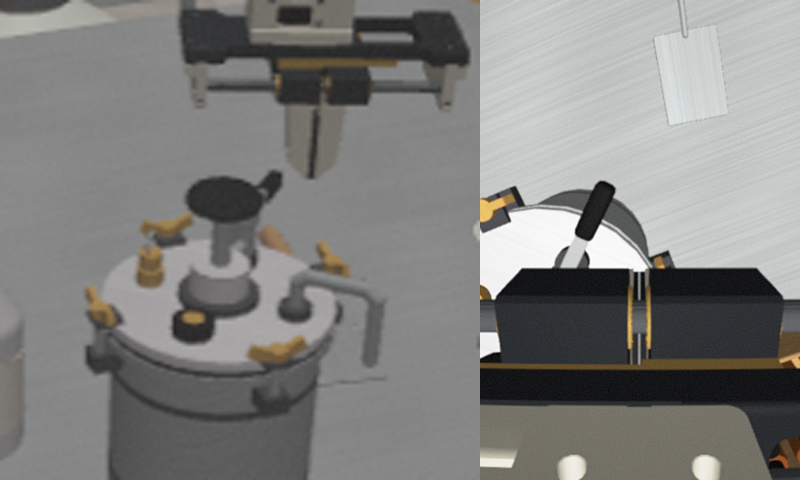

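```bash
python3 - <<'E'
from h import *
s,w=load('s3'),load('w3')
for z in(190,204,215): print(z,proj(s,[557.3,202.6,z]),proj(w,[557.3,202.6,z]))
print('tip',proj(w,[508,200,220]),'piv',proj(w,[549,156,220]), 'seen', 160+600-480,185, 160+572-480,257)
d=np.abs(load('scene1')['pixels'].astype(int)-s['pixels']).max(2)>40
ys,xs=np.nonzero(d[175:300,335:432]);print(len(ys), xs.min()+335,xs.max()+335,ys.min()+175,ys.max()+175)
# lever in wrist at sleeve tip far corner + top view triangulation
print(tri((w,280,185),(load('top1'),229.7,260.3)))
E
```

```text
190 [404.31828018 203.39058058] [317.07352055 254.77468411]
204 [404.80192644 198.10114108] [316.93817934 262.09529986]
215 [405.18527698 193.90127871] [316.818814   268.55476856]
tip [276.59251331 186.88015473] piv [230.87623081 287.14921076] seen 280 185 252 257
32 406 409 175 185
(array([508.33461641, 200.63545874, 210.63294397]), [np.float64(0.027556779285065867), np.float64(0.02755677928526812)])
```

```bash
python3 - <<'E'
from h import *
s=load('scene0');s['rotation']=Rot.from_euler('xyz',s['rotation']).as_matrix()
p=np.array([187.7,490.1,0]);yaw=2.7758;yt=np.array([np.sin(yaw),-np.cos(yaw),0])
for z in(189,214,240):
  print(z,[np.round(proj(s,p+k*yt+[0,0,z]),1).tolist() for k in(-55,-46,46,55)])
im0=cv2.resize(s['pixels'][60:150,390:490,::-1],(400,360),interpolation=cv2.INTER_CUBIC)
im1=cv2.resize(load('s3')['pixels'][120:210,360:460,::-1],(400,360),interpolation=cv2.INTER_CUBIC)
cv2.imwrite('pics/c4.png',np.hstack([im0,im1]))
E
```

```text
189 [[414.8, 131.4], [417.7, 131.4], [448.0, 131.8], [451.0, 131.8]]
214 [[415.5, 123.6], [418.5, 123.6], [449.0, 123.9], [452.0, 124.0]]
240 [[416.2, 115.3], [419.3, 115.3], [450.1, 115.7], [453.1, 115.7]]
```

View pics/c4.png

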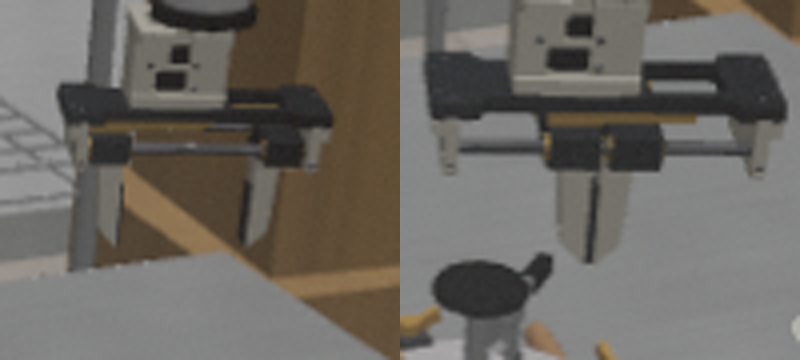

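```bash
python3 - <<'E'
from h import *
w=load('w1');yaw=2.7758;xt=np.array([np.cos(yaw),np.sin(yaw),0]);yt=np.array([np.sin(yaw),-np.cos(yaw),0]);p=np.array([187.7,490.1,213.7])
print(w['rotation'].round(2).tolist(), (np.array(w['eye'])-p)@xt,(np.array(w['eye'])-p)@yt)
for dz in(-25,0,8,30):
  print(dz,[np.round(proj(w,p+a*xt+k*yt+[0,0,dz]),0).tolist() for k in(-46,46) for a in(-9.5,9.5)])
t=cap('top','t4')
print(proj(t,[557,203,229]))
cv2.imwrite('pics/c5.png',np.hstack([cv2.resize(t['pixels'][170:300,190:320,::-1],(400,400)),cv2.resize(load('w1')['pixels'][200:400,90:290,::-1],(400,400))]))
E
```

```text
[[0.36, 0.9, 0.23], [0.93, -0.35, -0.09], [-0.0, 0.25, -0.97]] 66.27137514543567 1.3618352698737812
-25 [[239.0, 277.0], [237.0, 246.0], [396.0, 277.0], [398.0, 246.0]]
0 [[228.0, 295.0], [226.0, 260.0], [406.0, 295.0], [408.0, 260.0]]
8 [[224.0, 301.0], [221.0, 265.0], [409.0, 301.0], [412.0, 265.0]]
30 [[211.0, 323.0], [208.0, 282.0], [421.0, 323.0], [425.0, 282.0]]
[227.36676613 238.69403363]
```

View pics/c5.png

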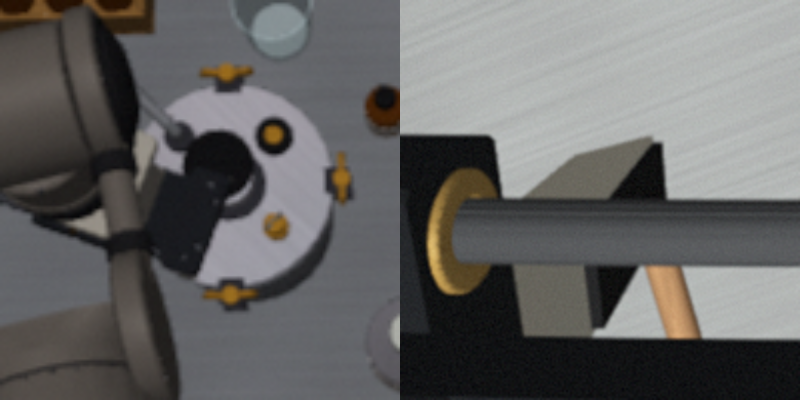

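The fingertips show at z≈237 in the scene and wrist views. That puts them about 8 mm above the TCP instead of 25 mm below it, so they passed over the lever, which hasn't moved. I'll go back and sweep lower.

Call:
play_rows:
  commands:
    - {"x": 0.01,"y": -0.013,"z": 0,"twist": 0}
    - {"x": 0.025,"y": -0.033,"z": 0,"twist": 0}
    - {"x": 0.04,"y": -0.053,"z": 0,"twist": 0}
    - {"x": 0.049,"y": -0.064,"z": 0,"twist": 0}
    - {"x": 0.049,"y": -0.064,"z": 0.005,"twist": 0}
    - {"x": 0.049,"y": -0.064,"z": 0.017,"twist": 0}
    - {"x": 0.049,"y": -0.064,"z": 0.029,"twist": 0}
    - {"x": 0.049,"y": -0.064,"z": 0.029,"twist": 0}

```text
time: 3.7
tool_pos: [486.6, 160.3, 197.3]
tcp_rot: [-3.139, -0.004, 2.776]
contact_force: [0.0, 0.0, 0.0]
grip_width: 0.6
finger_force: 0.0
```

Call:
play_rows:
  commands:
    - {"x": -0.008,"y": 0.014,"z": 0,"twist": 0}
    - {"x": -0.009,"y": 0.025,"z": 0,"twist": 0}
    - {"x": -0.012,"y": 0.035,"z": 0,"twist": 0}
    - {"x": -0.017,"y": 0.044,"z": 0,"twist": 0}
    - {"x": -0.024,"y": 0.052,"z": 0,"twist": 0}
    - {"x": -0.033,"y": 0.058,"z": 0,"twist": 0}
    - {"x": -0.044,"y": 0.062,"z": 0,"twist": 0}
    - {"x": -0.049,"y": 0.064,"z": 0,"twist": 0}

```text
time: 4.5
tool_pos: [556.6, 203.0, 199.5]
tcp_rot: [-3.141, -0.001, 2.776]
contact_force: [-2.6, 0.1, 0.2]
grip_width: 0.5
finger_force: 0.9
```

```bash
python3 - <<'E'
from h import *
s=cap('scene','s5');o=bot.get_obs();print(o['tool_pos'],o['contact_force'])
w=cap('wrist','w5')
a=s['pixels'][130:280,310:460,::-1]; 
cv2.imwrite('pics/c6.png',np.hstack([cv2.resize(a,(480,480),interpolation=cv2.INTER_CUBIC),w['pixels'][:,160:480,::-1]]))
E
```

```text
[557.11010139 202.84126576 199.48933984] [-1.14083051  0.00868267  0.14946683]
```

View pics/c6.png

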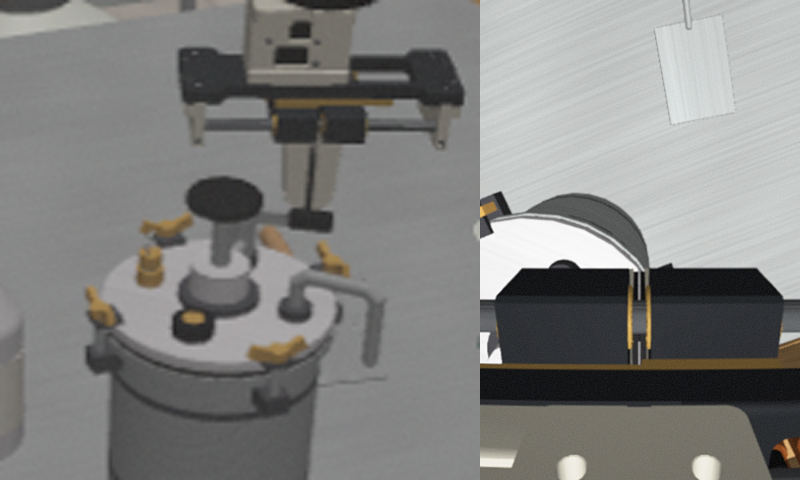

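The scene crop shows the lever now swung with the finger, its black sleeve at about (310,220), pixel (407,199). I'll push on to the stop.

Call:
play_rows:
  commands:
    - {"x": -0.003,"y": 0.001,"z": 0,"twist": 0}
    - {"x": -0.006,"y": 0.001,"z": 0,"twist": 0}
    - {"x": -0.009,"y": 0.001,"z": 0,"twist": 0}
    - {"x": -0.012,"y": 0.001,"z": 0,"twist": 0}
    - {"x": -0.012,"y": 0.001,"z": 0,"twist": 0}
    - {"x": -0.012,"y": 0.001,"z": 0,"twist": 0}
    - {"x": -0.012,"y": 0.001,"z": 0,"twist": 0}
    - {"x": -0.012,"y": 0.001,"z": 0,"twist": 0}

```text
time: 5.4
tool_pos: [566.2, 200.4, 199.9]
tcp_rot: [3.141, -0.004, 2.776]
contact_force: [-5.5, 4.7, 1.4]
grip_width: 0.5
finger_force: 4.0
```

```bash
cat >> h.py <<'E'
def lever(f):
    s=cap('scene',f);o=bot.get_obs();print(o['time'],o['tool_pos'],o['contact_force'])
    g=s['pixels'].max(2)[175:225,396:440]; m=(g<60).astype(np.uint8)
    n,l,st,ce=cv2.connectedComponentsWithStats(m)
    for k in range(1,n):
        if st[k][4]>15: print('blob',st[k][4],ce[k]+[396,175],st[k][:4]+[396,175,0,0])
    u=lambda a,r:proj(s,[549+r*np.cos(a),156+r*np.sin(a),213])
    for a in(60,52,46): print(a,u(np.radians(a),40),u(np.radians(a),62))
    return s
E
python3 -c "
from h import *
lever('s6')"
```

```text
5.45 [566.20082864 200.40652355 199.88778814] [-6.6527121   4.27365555  2.21512037]
blob 93 [406.4516129  197.89247312] [400 179  13  26]
60 [402.79443573 197.8224493 ] [412.51278323 198.64816857]
52 [402.49773194 198.97186406] [412.10765581 200.44232548]
46 [402.0503104  199.80664222] [411.45097621 201.75003017]
```

Call:
play_rows:
  commands:
    - {"x": 0.005,"y": 0.002,"z": 0,"twist": 0}
    - {"x": 0.016,"y": 0.007,"z": 0,"twist": 0}
    - {"x": 0.016,"y": 0.007,"z": -0.02,"twist": 0}
    - {"x": 0.016,"y": 0.007,"z": -0.045,"twist": 0}
    - {"x": 0.016,"y": 0.007,"z": -0.07,"twist": 0}
    - {"x": 0.016,"y": 0.007,"z": -0.07,"twist": 0}
    - {"x": 0.016,"y": 0.007,"z": -0.07,"twist": 0}
    - {"x": 0.016,"y": 0.007,"z": -0.07,"twist": 0}

```text
time: 6.25
tool_pos: [554.8, 211.4, 268.8]
tcp_rot: [-3.141, -0.001, 2.776]
contact_force: [0.3, 0.4, -0.6]
grip_width: 0.5
finger_force: 0.0
```

```bash
python3 - <<'E'
from h import *
s=lever('s7');w=cap('wrist','w7');t=cap('top','t7');o=bot.get_obs()
a=s['pixels'][165:265,330:430,::-1]
cv2.imwrite('pics/c7.png',np.hstack([cv2.resize(a,(480,480),interpolation=cv2.INTER_CUBIC),w['pixels'][:,160:480,::-1]]))
rows(o['tool_pos'],[(587,121.5,o['tool_pos'][2])],o['tcp_rot'][2])
E
```

```text
6.3 [554.75726478 211.31695088 268.6842157 ] [-0.22623704 -0.12342464 -0.83541755]
blob 70 [406.14285714 200.42857143] [400 197  13   8]
60 [402.79443573 197.8224493 ] [412.51278323 198.64816857]
52 [402.49773194 198.97186406] [412.10765581 200.44232548]
46 [402.0503104  199.80664222] [411.45097621 201.75003017]
[-0.0621 -0.0724 -0.    ]
```

View pics/c7.png

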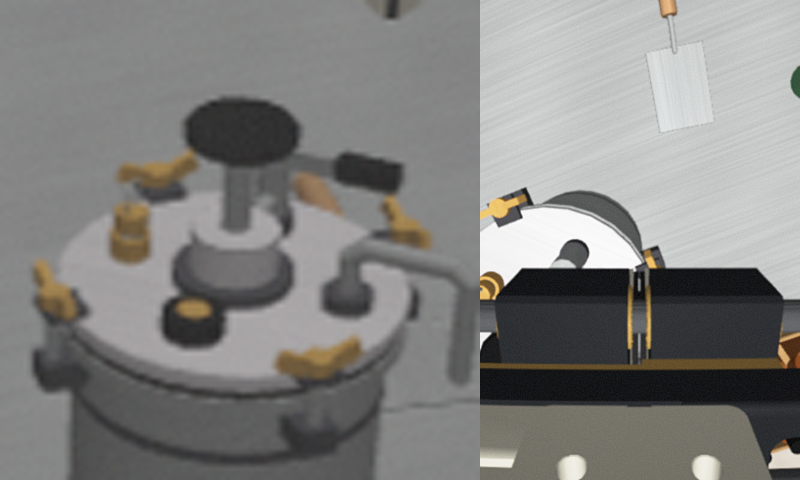

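The scene crop shows the sleeve from (338,163) to (400,178), sloping as a lever lying at about 46° should, so the vent is shut. The pin is still in. Next I'll move over the knob.

Call:
play_rows:
  commands:
    - {"x": -0.015,"y": -0.018,"z": 0,"twist": 0}
    - {"x": -0.035,"y": -0.041,"z": 0,"twist": 0}
    - {"x": -0.052,"y": -0.061,"z": 0,"twist": 0}
    - {"x": -0.062,"y": -0.072,"z": 0,"twist": 0}
    - {"x": -0.062,"y": -0.072,"z": 0.005,"twist": 0}
    - {"x": -0.062,"y": -0.072,"z": 0.012,"twist": 0}
    - {"x": -0.062,"y": -0.072,"z": 0.019,"twist": 0}
    - {"x": -0.062,"y": -0.072,"z": 0.019,"twist": 0}

```text
time: 7.2
tool_pos: [586.4, 123.0, 249.3]
tcp_rot: [-3.141, -0.003, 2.777]
contact_force: [-0.2, 0.0, 0.2]
grip_width: 0.5
finger_force: 0.0
```

Call:
play_rows:
  commands:
    - {"x": 0,"y": 0,"z": 0.004,"twist": 0}
    - {"x": 0,"y": 0,"z": 0.008,"twist": 0}
    - {"x": 0,"y": 0,"z": 0.012,"twist": 0}
    - {"x": 0,"y": 0,"z": 0.015,"twist": 0}
    - {"x": 0,"y": 0,"z": 0.015,"twist": 0}
    - {"x": 0,"y": 0,"z": 0.015,"twist": 0}
    - {"x": 0,"y": 0,"z": 0.015,"twist": 0}
    - {"x": 0,"y": 0,"z": 0.015,"twist": 0}

```text
time: 8.0
tool_pos: [587.5, 122.4, 236.7]
tcp_rot: [3.14, 0.001, 2.776]
contact_force: [-2.0, 1.7, 5.6]
grip_width: 0.3
finger_force: 2.6
```

```bash
cat >> h.py <<'E'
def look(f):
    s=cap('scene',f);o=bot.get_obs();print(round(o['time'],2),o['tool_pos'].round(1),o['contact_force'].round(1))
    h=cv2.cvtColor(s['pixels'],cv2.COLOR_RGB2HSV)
    for n,(x0,x1,y0,y1) in dict(pin=(360,381,212,240),relief=(350,364,200,232)).items():
        r=h[y0:y1,x0:x1]; m=((r[...,0]>8)&(r[...,0]<28)&(r[...,1]>90)&(r[...,2]>60)).astype(np.uint8)
        k,l,st,ce=cv2.connectedComponentsWithStats(m)
        if k>1:
            j=1+st[1:,4].argmax(); print(n,'top',st[j][1]+y0,'bot',st[j][1]+y0+st[j][3]-1,'w',st[j][2],'area',st[j][4],(ce[j]+[x0,y0]).round(1))
    return s
E
python3 - <<'E'
from h import *
s=look('s8')
a=lambda r:proj(s,[623,85,172+13+r])
print(a(0),a(14))
g=s['pixels'].max(2)[165:235,365:400];m=(g<55).astype(np.uint8);k,l,st,ce=cv2.connectedComponentsWithStats(m)
j=1+st[1:,4].argmax();print('knob',st[j],ce[j]+[365,165])
E
```

```text
8.05 [587.5 122.4 236.7] [-2.3  2.   4.8]
pin top 227 bot 230 w 7 area 25 [369.9 228.7]
relief top 208 bot 218 w 8 area 71 [356.7 213. ]
[369.54780851 228.44695232] [369.84849785 222.93208136]
knob [  4  25  23  11 160] [379.9375  195.79375]
```

Call:
play_rows:
  commands:
    - {"x": 0,"y": 0,"z": 0.006,"twist": 0}
    - {"x": 0,"y": 0,"z": 0.012,"twist": 0}
    - {"x": 0,"y": 0,"z": 0.018,"twist": 0}
    - {"x": 0,"y": 0,"z": 0.024,"twist": 0}
    - {"x": 0,"y": 0,"z": 0.026,"twist": 0}
    - {"x": 0,"y": 0,"z": 0.026,"twist": 0}
    - {"x": 0,"y": 0,"z": 0.026,"twist": 0}
    - {"x": 0,"y": 0,"z": 0.026,"twist": 0}

```text
time: 8.85
tool_pos: [587.7, 122.3, 211.7]
tcp_rot: [3.14, 0.002, 2.776]
contact_force: [-2.8, 0.4, 10.5]
grip_width: 0.4
finger_force: 5.0
```

Call:
play_rows:
  commands:
    - {"x": 0,"y": 0,"z": 0.002,"twist": 0}
    - {"x": 0,"y": 0,"z": 0.004,"twist": 0}
    - {"x": 0,"y": 0,"z": 0.006,"twist": 0}
    - {"x": 0,"y": 0,"z": 0.007,"twist": 0}
    - {"x": 0,"y": 0,"z": 0.008,"twist": 0}
    - {"x": 0,"y": 0,"z": 0.008,"twist": 0}
    - {"x": 0,"y": 0,"z": 0.008,"twist": 0}
    - {"x": 0,"y": 0,"z": 0.008,"twist": 0}

```text
time: 9.65
tool_pos: [587.8, 122.3, 206.3]
tcp_rot: [3.139, 0.004, 2.776]
contact_force: [-8.3, 0.5, 23.5]
grip_width: 1.0
finger_force: 11.7
```

```bash
python3 -c "
from h import *
look('s9')"
```

```text
9.7 [587.8 122.3 206.3] [-8.8  0.9 23.5]
pin top 227 bot 230 w 8 area 26 [369.8 228.7]
relief top 208 bot 218 w 8 area 70 [356.7 213. ]
```

Call:
play_rows:
  commands:
    - {"x": 0,"y": 0,"z": -0.012,"twist": 0}
    - {"x": 0,"y": 0,"z": -0.025,"twist": 0}
    - {"x": 0,"y": 0,"z": -0.037,"twist": 0}
    - {"x": 0,"y": 0,"z": -0.045,"twist": 0}
    - {"x": 0,"y": 0,"z": -0.046,"twist": 0}
    - {"x": 0,"y": 0,"z": -0.046,"twist": 0}
    - {"x": 0,"y": 0,"z": -0.046,"twist": 0}
    - {"x": 0,"y": 0,"z": -0.046,"twist": 0}

```text
time: 10.5
tool_pos: [587.2, 121.8, 247.0]
tcp_rot: [-3.141, -0.001, 2.776]
contact_force: [0.6, 0.6, -0.3]
grip_width: 0.7
finger_force: 0.0
```

Call:
play_rows:
  commands:
    - {"x": 0,"y": 0,"z": 0.012,"twist": 0}
    - {"x": 0,"y": 0,"z": 0.025,"twist": 0}
    - {"x": 0,"y": 0,"z": 0.037,"twist": 0}
    - {"x": 0,"y": 0,"z": 0.043,"twist": 0}
    - {"x": 0,"y": 0,"z": 0.044,"twist": 0}
    - {"x": 0,"y": 0,"z": 0.044,"twist": 0}
    - {"x": 0,"y": 0,"z": 0.025,"twist": 0}
    - {"x": 0,"y": 0,"z": 0,"twist": 0}

```text
time: 11.3
tool_pos: [587.4, 121.9, 247.3]
tcp_rot: [-3.141, -0.001, 2.776]
contact_force: [0.4, -0.0, -0.2]
grip_width: 0.4
finger_force: 0.0
```

```bash
python3 -c "
from h import *
look('s10')"
```

```text
11.35 [588.9 122.1 252.3] [1.  0.1 3.6]
pin top 227 bot 231 w 7 area 26 [369.9 228.8]
relief top 208 bot 218 w 8 area 70 [356.7 213. ]
```

Call:
play_rows:
  commands:
    - {"x": 0,"y": 0,"z": 0.012,"twist": 0}
    - {"x": 0,"y": 0,"z": 0.025,"twist": 0}
    - {"x": 0,"y": 0,"z": 0.037,"twist": 0}
    - {"x": 0,"y": 0,"z": 0.043,"twist": 0}
    - {"x": 0,"y": 0,"z": 0.044,"twist": 0}
    - {"x": 0,"y": 0,"z": 0.044,"twist": 0}
    - {"x": 0,"y": 0,"z": 0.025,"twist": 0}
    - {"x": 0,"y": 0,"z": 0,"twist": 0}

```text
time: 12.15
tool_pos: [587.1, 121.9, 246.4]
tcp_rot: [-3.141, -0.002, 2.776]
contact_force: [0.3, 0.4, 0.1]
grip_width: 0.4
finger_force: 0.0
```

```bash
python3 -c "
from h import *
look('s11')"
```

```text
12.2 [588.5 122.  251.2] [-0.  -0.7  3.3]
pin top 227 bot 230 w 7 area 25 [369.9 228.7]
relief top 208 bot 218 w 8 area 70 [356.7 213. ]
```

Call:
play_rows:
  commands:
    - {"x": 0,"y": 0,"z": 0.012,"twist": 0}
    - {"x": 0,"y": 0,"z": 0.025,"twist": 0}
    - {"x": 0,"y": 0,"z": 0.037,"twist": 0}
    - {"x": 0,"y": 0,"z": 0.043,"twist": 0}
    - {"x": 0,"y": 0,"z": 0.044,"twist": 0}
    - {"x": 0,"y": 0,"z": 0.044,"twist": 0}
    - {"x": 0,"y": 0,"z": 0.025,"twist": 0}
    - {"x": 0,"y": 0,"z": 0,"twist": 0}

```text
time: 13.0
tool_pos: [586.8, 121.8, 245.6]
tcp_rot: [-3.14, -0.003, 2.776]
contact_force: [-0.3, -0.5, 0.3]
grip_width: 0.2
finger_force: 0.0
```

```bash
python3 -c "
from h import *
look('s12')"
```

```text
13.05 [588.2 122.  250.4] [0.8 1.  3.5]
pin top 227 bot 230 w 8 area 26 [369.8 228.7]
relief top 208 bot 218 w 8 area 70 [356.7 213. ]
```

Call:
play_rows:
  commands:
    - {"x": 0,"y": 0,"z": 0.012,"twist": 0}
    - {"x": 0,"y": 0,"z": 0.025,"twist": 0}
    - {"x": 0,"y": 0,"z": 0.037,"twist": 0}
    - {"x": 0,"y": 0,"z": 0.043,"twist": 0}
    - {"x": 0,"y": 0,"z": 0.043,"twist": 0}
    - {"x": 0,"y": 0,"z": 0.043,"twist": 0}
    - {"x": 0,"y": 0,"z": 0.025,"twist": 0}
    - {"x": 0,"y": 0,"z": -0.001,"twist": 0}

```text
time: 13.85
tool_pos: [586.4, 121.8, 245.7]
tcp_rot: [-3.14, -0.004, 2.776]
contact_force: [-0.2, 0.2, 0.6]
grip_width: 0.2
finger_force: 0.0
```

```bash
python3 -c "
from h import *
look('s13')"
```

```text
13.9 [587.9 122.  250.8] [ 0.6 -0.1  3.2]
pin top 226 bot 230 w 7 area 33 [370.2 228. ]
relief top 208 bot 218 w 8 area 70 [356.7 213. ]
```

Call:
play_rows:
  commands:
    - {"x": 0,"y": 0,"z": 0.012,"twist": 0}
    - {"x": 0,"y": 0,"z": 0.025,"twist": 0}
    - {"x": 0,"y": 0,"z": 0.037,"twist": 0}
    - {"x": 0,"y": 0,"z": 0.043,"twist": 0}
    - {"x": 0,"y": 0,"z": 0.043,"twist": 0}
    - {"x": 0,"y": 0,"z": 0.043,"twist": 0}
    - {"x": 0,"y": 0,"z": 0.025,"twist": 0}
    - {"x": 0,"y": 0,"z": -0.001,"twist": 0}

```text
time: 14.7
tool_pos: [586.3, 121.8, 246.2]
tcp_rot: [-3.139, -0.005, 2.776]
contact_force: [-0.0, 0.6, -0.3]
grip_width: 0.3
finger_force: 0.0
```

```bash
python3 -c "
from h import *
look('s14')"
```

```text
14.75 [587.8 121.9 251.4] [-0.   0.3  3.7]
pin top 223 bot 230 w 7 area 52 [370.1 226.5]
relief top 208 bot 218 w 8 area 69 [356.7 213. ]
```

Call:
play_rows:
  commands:
    - {"x": 0,"y": 0,"z": 0.012,"twist": 0}
    - {"x": 0,"y": 0,"z": 0.025,"twist": 0}
    - {"x": 0,"y": 0,"z": 0.037,"twist": 0}
    - {"x": 0,"y": 0,"z": 0.043,"twist": 0}
    - {"x": 0,"y": 0,"z": 0.043,"twist": 0}
    - {"x": 0,"y": 0,"z": 0.043,"twist": 0}
    - {"x": 0,"y": 0,"z": 0.025,"twist": 0}
    - {"x": 0,"y": 0,"z": -0.001,"twist": 0}

```text
time: 15.55
tool_pos: [586.1, 121.8, 246.9]
tcp_rot: [-3.139, -0.006, 2.776]
contact_force: [-0.1, 0.3, -0.4]
grip_width: -0.2
finger_force: 0.0
```

```bash
python3 -c "
from h import *
look('s15')
a,b=load('s8')['pixels'],load('s15')['pixels']
print(a[216:234,366:375].max(2)[:,4], b[216:234,366:375].max(2)[:,4])
f=lambda i:cv2.resize(i[195:245,345:395,::-1],(400,400),interpolation=cv2.INTER_CUBIC)
cv2.imwrite('pics/c15.png',np.hstack([f(load('s14')['pixels']),f(b)]))"
```

```text
15.6 [587.7 122.  252.1] [0.9 0.3 3.1]
pin top 222 bot 230 w 7 area 56 [370.1 226.1]
relief top 208 bot 218 w 8 area 69 [356.7 213. ]
[ 99  98 101  98  99  94  91  76  76  62  60 107 156 159 152  91  50  45] [ 98 100  99  98 100 106 146 158 158 150 110 110 112 112 106  71  49  48]
```

View pics/c15.png

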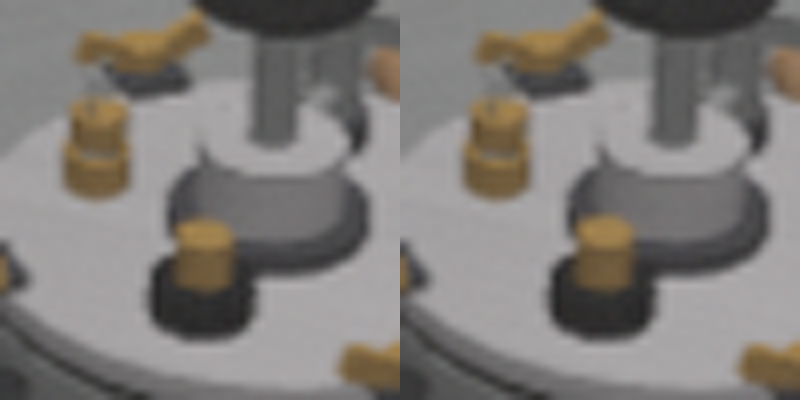

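The right crop (s15) shows the pin standing higher than the left (s14), top at (605,222) against (205,230), with the relief valve unchanged. I'll measure the rise at subpixel level.

```bash
python3 - <<'E'
from h import *
cap('scene','s16');cap('scene','s17')
def edge(f):
    p=load(f)['pixels'].astype(float);sat=(p[...,0]-p[...,2])[214:236,368:373].mean(1)  # brass = red minus blue
    i=np.nonzero(sat>35)[0][0]; return round(214+i-1+(35-sat[i-1])/(sat[i]-sat[i-1]),2), sat.round().astype(int).tolist()
for f in('s8','s12','s13','s14','s15','s16','s17'): print(f,*edge(f))
s=load('s15')
for r in(0,10,12,14): print(r,proj(s,[623,85,185+r])[1])
E
```

```text
s8 226.94 [2, 1, 1, 0, 1, 0, 0, 1, 0, -1, -1, -1, 3, 37, 76, 78, 72, 20, 1, 0, 1, 0]
s12 226.95 [1, 1, 1, 0, 1, 1, 0, 0, 0, -1, 0, -1, 4, 37, 77, 78, 72, 20, 0, 1, 1, 0]
s13 225.09 [2, 1, 1, 0, 1, 0, 0, 1, 0, -1, 2, 31, 77, 78, 75, 55, 46, 14, 0, 1, 1, 0]
s14 222.05 [1, 1, 0, 1, 1, 1, 0, 3, 33, 77, 79, 75, 52, 50, 50, 49, 46, 14, 0, 1, 1, 0]
s15 221.54 [2, 2, 1, 0, 0, 1, 0, 11, 56, 78, 78, 70, 48, 50, 49, 49, 45, 15, 1, 1, 2, 1]
s16 221.54 [1, 1, 1, 1, 0, 0, 1, 10, 56, 79, 78, 70, 48, 50, 49, 50, 45, 15, 1, 1, 1, 0]
s17 221.55 [2, 1, 1, 0, 1, 0, 0, 10, 56, 78, 78, 70, 49, 50, 49, 50, 47, 15, 0, 1, 2, 1]
0 228.44695232291275
10 224.51496599381377
12 223.72424773196343
14 222.93208135746454
```

The steps were 4.7, 12.4 and 13.7 mm. The last one was cut short, so the pin is on its stop and fully out. I'll stop pumping and retreat.

Call:
play_rows:
  commands:
    - {"x": 0,"y": 0,"z": -0.01,"twist": 0}
    - {"x": 0,"y": 0,"z": -0.03,"twist": 0}
    - {"x": 0,"y": 0,"z": -0.05,"twist": 0}
    - {"x": 0,"y": 0,"z": -0.06,"twist": 0}
    - {"x": 0,"y": 0,"z": -0.06,"twist": 0}
    - {"x": 0,"y": 0,"z": -0.06,"twist": 0}
    - {"x": 0,"y": 0,"z": -0.06,"twist": 0}
    - {"x": 0,"y": 0,"z": -0.06,"twist": 0}

```text
time: 16.5
tool_pos: [587.1, 121.9, 309.8]
tcp_rot: [-3.141, -0.002, 2.776]
contact_force: [0.3, -0.6, 0.5]
grip_width: 0.7
finger_force: 0.0
```

```bash
python3 - <<'E'
from h import *
s=look('s18');lever('s19')
d=np.abs(load('s7')['pixels'].astype(int)-s['pixels']).max(2)[180:300,335:432]>40;ys,xs=np.nonzero(d);print(len(ys),(xs+335).tolist()[:40],(ys+180).tolist()[:40])
E
```

```text
16.55 [587.2 121.9 310.1] [-0.3 -1.2  0.1]
pin top 222 bot 230 w 7 area 57 [370.  226.2]
relief top 208 bot 218 w 8 area 70 [356.7 213. ]
16.6 [587.30480123 121.93047103 310.29546184] [-0.28554099  0.66561121  0.09349299]
blob 71 [406.16901408 200.3943662 ] [400 197  13   8]
60 [402.79443573 197.8224493 ] [412.51278323 198.64816857]
52 [402.49773194 198.97186406] [412.10765581 200.44232548]
46 [402.0503104  199.80664222] [411.45097621 201.75003017]
42 [368, 369, 370, 371, 367, 368, 369, 370, 371, 372, 367, 368, 369, 370, 371, 372, 373, 368, 369, 370, 371, 372, 373, 369, 370, 371, 372, 373, 368, 369, 370, 371, 367, 368, 369, 370, 371, 372, 369, 370] [222, 222, 222, 222, 223, 223, 223, 223, 223, 223, 224, 224, 224, 224, 224, 224, 224, 225, 225, 225, 225, 225, 225, 226, 226, 226, 226, 227, 228, 228, 228, 228, 229, 229, 229, 229, 229, 229, 230, 230]
```

Only the pin has changed since before pumping: the plunger is up, and the pot, lever and relief valve haven't moved.

```bash
python3 -c "
from plant import bot
print(bot.close_job())"
```

```text
the job is handed in; nothing more can be done
None
```

I handed the job in at about 16.6 s: the vent is shut, the pin came fully out after 7 strokes, the relief valve stayed seated, the plunger is up, and the pot shows no shift in the images.

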